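# Snap a lamp cartridge into a microscope lamp holder and lock it

## Task

Take the longer of the two lamp cartridges from the tray and press it, tab up, down between the two spring clips of the lamp holder until it snaps in and sits fully home on the holder's floor; press gently, the lamp is fragile. Then let go of it and push the keeper knob all the way in so that its tongue lies over the seated cartridge. Leave the short cartridge and everything else on the table where they are.

Things in the scene. Friction and masses are not known exactly. Their poses are not given: they have to be found in the camera images.
- lamp: The cartridge to fit: white ceramic bar 100 mm long (x), 24 wide (y), 21 high, steel ends, black grip tab on top; 160 g or so. Origin: centre of its underside, z up. Each end is a wedge: the underside is 82 mm long, steep chamfers widen it to 100 mm at 14 to 15 mm up, then it narrows to 92 mm at 21 mm up. Either way round fits.
- lamp_tab (a point): Middle of the long cartridge's grip tab, 38 mm above the underside's centre. The tab is 30 mm along x, 14 mm thick in y, from 21 to 55 mm above the underside: pinch it across y, from above.
- short_lamp: The wrong cartridge: the same shape but only 74 mm long. Origin: centre of its underside; x along it, z up. Leave it where it is in the tray.
- holder: Lamp holder, fixed: white base 160 x 130 mm, 24 high, black fins along its -y edge. Origin on the table below the midpoint of the clips, z up. On it an aluminium carriage whose flat floor takes the cartridge, length along the holder's x, centred on the origin. The carriage is locked at a height that is not measured: its floor is anywhere from 42 to 72 mm above the table.
- clips (a point): Point 42 mm above the holder's origin (the floor at its lowest). At x = +-48 mm stand brass spring clips with rolled lips: roll axis 19.7 mm above the floor, radius 3 mm, 90 mm free gap between the rolls, roll length 18 mm along y. Four steel guide bars 8 mm high, at x = +-30 mm, leave 27.4 mm in y for the cartridge's width. A low 4 mm bar by each clip centres the chamfers to +-1.5 mm.
- snap (a point): Same point as clips. How it feels: pressing the cartridge down spreads each clip 5 mm against 8 to 20 N in all; about 4 mm above the floor the lips snap over its ends, resistance drops and they draw it down. The floor is a grey sprung pad that gives 1.5 mm under some 4 to 16 N, then stops hard. Above 45 N something breaks.
- keeper_place (a point): Nominal centre of the keeper's knob when open, carriage lowest: x +38, y +58, z +85.5 mm from the holder's origin (up to 30 mm higher with the carriage). Black square knob 12 x 12 mm, 28.5 to 58.5 mm above the floor, on steel tongue 12 mm wide, 24.5 to 28.5 mm above the floor, running along y on a black block.
- clip_a (a joint): How far the clip on the holder's +x side is spread, m: 0 free, about 0.0025 with the cartridge snapped in, 0.005 at its widest while the cartridge passes.
- clip_b (a joint): The same for the clip on the holder's -x side.
- keeper (a joint): Keeper slide, m: 0 to 0.003 at the start (open: knob centre at the holder's y = +58 mm, tongue tip at +18 mm, at 0), 0.024 fully in against its stop (knob centre at y = +34 mm, tongue tip at -6 mm). Pushing the knob towards the holder's -y increases it; it takes about 2 N and stays where it is left.
- tray: Shallow aluminium tray 170 x 190 mm (its x, y), 16 mm high, 4 mm walls, floor 4 mm or so above the table; fixed. Origin: centre of its underside. Both cartridges lie in it, tabs up.
- objective: Bystander: steel microscope objective, 28 mm across, 47 mm high, standing. Origin: centre of its foot.
- oil_jar: Bystander: amber jar, 34 mm across, 50 mm high. Origin: centre of its foot.
- lens_mount: Bystander: black ring, 31 mm across, 12 mm high. Origin: centre of its underside.
- driver: Bystander: screwdriver 160 mm long, lying. Origin near its middle.
- slide_box: Bystander: grey slide box 85 x 100 x 30 mm. Origin: centre of its underside.
- post: Bystander: steel post, 12.7 mm thick and 78 mm high, on a round 40 mm foot. Origin: centre of its foot.
Mind the look-alikes: they are no part of the job. Leave any blue, purple or turquoise look-alike of the lamp alone.

How it is judged:
On the way, in this order (a step that is already met when the one before it is completed fails the run):
1. the long cartridge is snapped between the clips and let go (value of joint clip_a between 0.0005 and 0.0046 m and value of joint clip_b between 0.0005 and 0.0046 m and horizontal distance between lamp and holder below 0.005 m and angle between the x axis of lamp and the x axis of holder, either way round below 0.08 rad and angle between lamp's own z axis and vertical below 0.06 rad and z of lamp in the frame of holder below 0.075 m and contact force between the fingers and lamp below 0.1 N), for 0.2 s.
2. the keeper is pushed in over it (value of joint clip_a between 0.0005 and 0.0046 m and value of joint clip_b between 0.0005 and 0.0046 m and horizontal distance between lamp and holder below 0.005 m and angle between the x axis of lamp and the x axis of holder, either way round below 0.08 rad and angle between lamp's own z axis and vertical below 0.06 rad and z of lamp in the frame of holder below 0.075 m and value of joint keeper above 0.021 m), for 0.2 s.
At the end, for the whole second after the job is handed in: The long cartridge lies tab up and at rest between the clips (within 5 mm of the holder's centre line, within 0.08 rad of its x axis, tilted less than 0.06 rad), both clips snapped in over its ends (each spread between 0.5 and 4.6 mm), and the keeper is at least 21 mm in (all of step 2 and linear speed of lamp below 0.02 m/s); the robot touches nothing.
It fails at once if the cartridge is pressed on the holder with more than 45 N (contact force between lamp and holder above 45 N).
It fails at once if the robot presses the holder with more than 45 N (contact force between the arm and holder above 45 N).
It fails at once if the short cartridge or a bystander is moved more than 20 mm (distance of any of short_lamp, objective, oil_jar, lens_mount, driver, slide_box, post from where it was at the start of the episode above 0.02 m).
It also fails if it takes over 54 s, if anything falls off the work surface, if the arm or the gripper's body presses on something with over 40 N, if the wrist force passes 120 N, or if a joint passes its speed limit or range.

## Robot

A 6-joint arm with a two-finger parallel gripper is mounted at the origin on the work surface. World frame = base frame: x ahead of the robot, y to its left, z up, the work surface at z = 0. Lengths are in m, angles in rad, forces in N, time in s.
With the tool pointing down it reaches from about 0.425 to 1.125 m from the base axis. Payload 14.9 kg.
Tool frame: the origin (TCP) lies midway between the tips of the shut fingers; the grasp point (between the pads) lies 19 mm behind it; z points along the fingers, y is the direction in which the jaws open and shut (so a half turn about z gives the same grasp; the last joint's range is limited). The gripper opens to 91 mm and grips with 3 to 60 N. Pads are 32 mm wide; open, the fingers measure 118 mm over their backs; the gripper's body (76 mm by 178 mm) begins 60 mm behind the grasp point.
Start: joints at [1.141, 0.379, 1.734, -0, 1.028, -0.033], TCP at [0.271, 0.646, 0.214] pointing down, gripper open.
Joint ranges: [-2.77, 2.77], [-0.74, 2.19], [0, 2.66], [-1.06, 4.2], [0.31, 2.87], [-3.08, 3.08]. Speed limits (rad/s): [1.89, 1.89, 2.39, 3.14, 3.14, 3.14].

## Interface

Orientations are given as a 3x3 rotation matrix whose columns are the frame's x, y, z axes.
In Python, from rig import robot, viewer, order gives the robot as it stands. The module is installed in compiled form; this text tells all that it offers.
- The arm moves only by the tool jog_arm, never from a script. Its argument "increments" is a list of rows, each a list of 7 numbers: the shift along the tool's x, y, z in mm, then the turn, a rotation vector about the tool's x, y, z in degrees, then the finger opening in mm, from 0 to 91.2. A call has 1 to 8 rows; each row is the pose to reach, as a shift and turn from the pose commanded when the call began, along the tool's axes at that moment; what a row does not reach only later rows make up. A row lasts 1/12 s, in which the tool goes at most 41.7 mm and 7.16 degrees, less where a joint would pass 70% of its speed; a pose out of reach is approached as far as the arm can. A call with a gripper value outside its range is refused whole. The fingers move at their own pace and stop on an object; "squeeze" is the grip in N (left out, the last holds). Time passes only in rows, so rows that repeat a pose let the fingers close. It gives the time, the measured TCP pose, the force and the opening at its end, in the units of the state.
- robot.observe(): the state, without advancing time (a new reading comes with each control period).
- viewer.read_camera(name): name is "scene" or "top"; returns a dict with "image" (400x640x3 uint8, blue, green, red), "fx", "fy", "cx", "cy" (pixels), "camera_from_world" (4x4, takes a point from world to camera coordinates). Camera axes: x right, y down, z forward; pixel columns grow to the right and rows downward; lengths in m; the calibration is good to about 2 mm. A picture is of the moment at which its call begins. There is no depth.
- order.sign_off(): hands the job in, once; it reports no verdict.
The state is a dict: "clock": time; "q": joint angles; "qvel": joint speeds; "effort": joint torques, N m; "tcp_pos": TCP position; "orientation": TCP orientation; "contact_force": force on the tool from outside, world axes, zero at the start; "moment": the same for the moment, N m; "width": finger opening in m.
Only numpy, scipy, OpenCV 4.12 (cv2) and the standard library are available. Lean on these libraries where they do the work, as an engineer would, in place of code of your own. Each camera call takes 0.05 s, during which the arm holds its last target. There are 200 camera calls.

## Working session

There is one attempt and no reset: what is moved stays moved. The work goes in short steps, Python scripts to look and compute and a tool call to move; the robot and the scene stay as the last step left them, time stands still between calls to the robot, and variables do not carry over. Pictures are saved under pics/ and viewed, about 8 in all and at most 12, crops included, and the job is handed in when it is done.

Besides the shell and the picture viewer there is one more tool, called after ">>>" by a JSON object that holds its "fn" and its "kwargs". jog_arm: Moves the arm, as the interface text tells. Its arguments: {"type":"object","properties":{"increments":{"type":"array"},"squeeze":{"type":"number"}},"required":["increments"]}

```bash
mkdir -p pics; cat > h.py <<'E'
import numpy as np, cv2
from rig import robot, viewer, order
def cam(n):
    c=viewer.read_camera(n); return c
def ray(c,u,v):
    T=c["camera_from_world"];R=T[:3,:3];t=T[:3,3]
    d=R.T@np.array([(u-c["cx"])/c["fx"],(v-c["cy"])/c["fy"],1]);return -R.T@t,d
def onz(c,u,v,z):
    o,d=ray(c,u,v);return o+d*(z-o[2])/d[2]
def proj(c,p):
    T=c["camera_from_world"];q=T[:3,:3]@np.asarray(p)+T[:3,3]
    return q[0]/q[2]*c["fx"]+c["cx"],q[1]/q[2]*c["fy"]+c["cy"]
def tri(c1,p1,c2,p2):
    o1,d1=ray(c1,*p1);o2,d2=ray(c2,*p2)
    s=np.linalg.lstsq(np.c_[d1,-d2],o2-o1,rcond=None)[0]
    a=o1+d1*s[0];b=o2+d2*s[1];return (a+b)/2,np.linalg.norm(a-b)
E
python3 - <<'E'
from h import *
for n in("top","scene"):
    c=cam(n);cv2.imwrite(f"pics/{n}0.png",c["image"])
    print(n,c["fx"],ray(c,320,200),np.round(c["camera_from_world"],3).tolist())
s=robot.observe();print(s)
E
```

```text
top 442.47924048696126 (array([0.36921876, 0.01038461, 1.36300373]), array([ 1.58605718e-01, -9.85906683e-04, -9.87352563e-01])) [[0.026, -1.0, 0.008, -0.01], [-0.986, -0.027, -0.162, 0.586], [0.163, -0.003, -0.987, 1.285], [0.0, 0.0, 0.0, 1.0]]
scene 408.6762939278646 (array([1.00373912, 0.39966033, 0.88609318]), array([-0.44143933, -0.39747463, -0.804639  ])) [[-0.678, 0.735, -0.012, 0.397], [0.595, 0.538, -0.597, -0.284], [-0.432, -0.412, -0.802, 1.309], [0.0, 0.0, 0.0, 1.0]]
{'clock': 0.1, 'q': array([ 1.14069961e+00,  3.79365982e-01,  1.73471019e+00, -2.06641355e-05,
        1.02852308e+00, -3.32960137e-02]), 'qvel': array([ 2.29191907e-03, -2.48216115e-03, -5.25290331e-06,  1.82893863e-04,
        2.47623238e-03,  5.16044530e-04]), 'effort': array([ 1.74983328e-03, -7.65024734e+01, -4.35296202e+01,  6.53286092e-02,
        3.97931063e-02, -2.54246271e-05]), 'tcp_pos': array([0.27038711, 0.64528442, 0.213353  ]), 'orientation': array([[-9.22306265e-01,  3.86459560e-01, -4.03621862e-04],
       [ 3.86459770e-01,  9.22305804e-01, -9.22301831e-04],
       [ 1.58304260e-05, -1.00662837e-03, -9.99999493e-01]]), 'contact_force': array([-0.17583207,  0.00053104, -0.16897917]), 'moment': array([-0.01686886, -0.0114857 ,  0.0049439 ]), 'width': 0.09135926375277113}
```

View pics/top0.png

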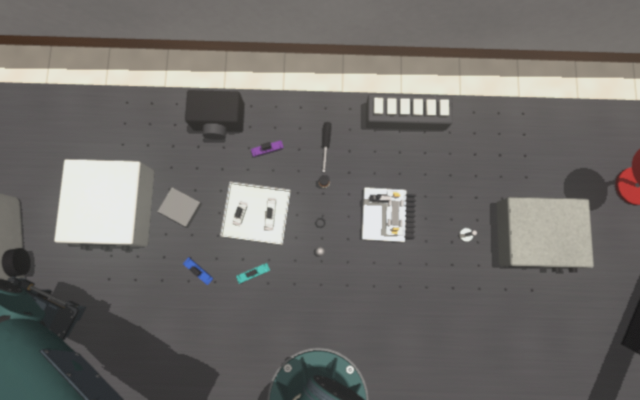

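View pics/scene0.png

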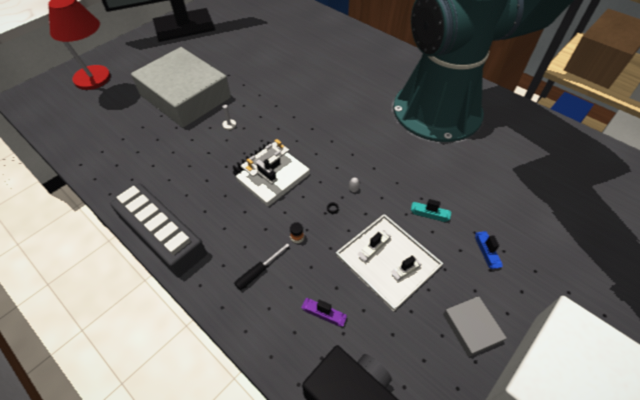

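Top view: the tray is at (256,213). It holds two white cartridges, one at (240,213) and a longer one at (270,214). Look-alikes are purple (267,149), blue (198,271) and turquoise (253,273). The holder is at (385,215) with its fins to the right (world -y). In the scene view the two cartridges are at (375,243) and (406,267), and the holder is at (270,170). Next, a close crop of both areas.

```bash
python3 - <<'E'
import cv2,numpy as np
t=cv2.imread("pics/top0.png");s=cv2.imread("pics/scene0.png")
f=lambda im,u,v:cv2.resize(im[v:v+75,u:u+100],(400,300),interpolation=cv2.INTER_CUBIC)
cv2.imwrite("pics/crop0.png",np.vstack([np.hstack([f(t,210,176),f(t,345,178)]),np.hstack([f(s,340,215),f(s,225,130)])]))
E
```

```text
(no output)
```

View pics/crop0.png

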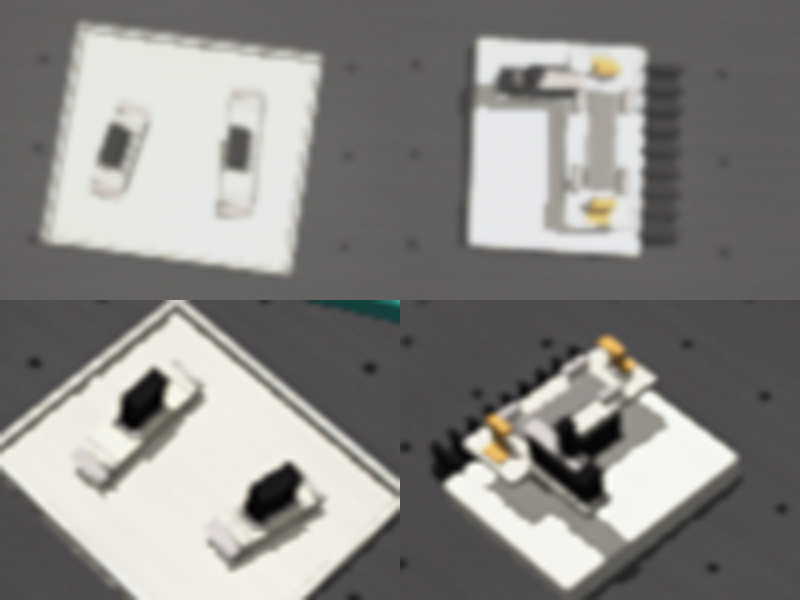

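The crop confirms it. The right cartridge in the top view is the longer one (about 32 px against 24 px, consistent with 100 and 74 mm), and it is white with a black tab. The holder's brass clips are at about (496,195) and (495,231) in the full top image. The keeper is at top left, around (482,198).

```bash
cat > m.py <<'E'
from h import *
C={n:cam(n) for n in("top","scene")}
def cents(n,box,kind,k=4):
    u,v,w,h=box;im=cv2.resize(C[n]["image"][v:v+h,u:u+w],None,fx=k,fy=k,interpolation=cv2.INTER_CUBIC)
    hsv=cv2.cvtColor(im,cv2.COLOR_BGR2HSV)
    m={"brass":cv2.inRange(hsv,(10,90,120),(35,255,255)),"dark":cv2.inRange(im,(0,0,0),(110,110,110)),"grey":cv2.inRange(im,(135,135,135),(180,180,180))}[kind]
    o=[]
    for c in cv2.findContours(m,cv2.RETR_EXTERNAL,cv2.CHAIN_APPROX_NONE)[0]:
        A=cv2.contourArea(c)
        if A<40:continue
        r=cv2.minAreaRect(c);M=cv2.moments(c)
        f=lambda p:((np.asarray(p)+.5)/k-.5+[u,v])
        o.append((A/k/k,f((M["m10"]/A,M["m01"]/A)),f(cv2.boxPoints(r)),np.array(r[1])/k))
    return sorted(o,key=lambda a:-a[0])
E
python3 - <<'E'
from m import *
np.set_printoptions(precision=2,suppress=True)
for n,b,k in(("top",(360,185,60,62),"brass"),("scene",(228,130,80,70),"brass"),("top",(261,190,20,48),"dark"),("scene",(354,225,40,45),"dark"),("scene",(390,250,40,40),"dark"),("top",(226,195,26,35),"dark"),("top",(366,190,40,20),"dark")):
    print(n,k)
    for a in cents(n,b,k)[:4]:print(round(a[0],1),a[1],a[2].ravel(),a[3])
c=C["top"]
P=lambda u,v,z:onz(c,u,v,z)*1e3
# long lamp body ends at z~ 4+21
for z,(a,b) in {25e-3:((247,92),(235,212)),}.items():
    A=P(210+a[0]/4,176+a[1]/4,z);B=P(210+b[0]/4,176+b[1]/4,z);print("lamp ends",A,B,np.linalg.norm(A-B),np.degrees(np.arctan2((A-B)[1],(A-B)[0])))
# tray corners crop ->angle
q=[P(210+a/4,176+b/4,.016) for a,b in((80,22),(322,55),(292,272),(42,240))]
print("tray",q,np.linalg.norm(q[0]-q[1]),np.linalg.norm(q[0]-q[3]),np.mean(q,0),[np.degrees(np.arctan2(*(x)[[1,0]])) for x in(q[0]-q[3],q[1]-q[2],q[0]-q[1],q[3]-q[2])])
q=[P(345+a/4,178+b/4,.024) for a,b in((477,36),(646,47),(640,255),(469,244))]
q=[P(345+(a-400)/4,178+b/4,.024) for a,b in((477,36),(646,47),(640,255),(469,244))]
print("holder base",q,np.mean(q,0),[np.degrees(np.arctan2(*(x)[[1,0]])) for x in(q[0]-q[3],q[1]-q[2],q[0]-q[1],q[3]-q[2])])
E
```

```text
top brass
21.4 [394.6  230.31] [391.27 231.88 393.41 226.54 397.85 228.31 395.71 233.66] [4.78 5.76]
14.5 [395.82 194.44] [393.38 192.62 398.62 192.62 398.62 196.12 393.38 196.12] [3.5  5.25]
scene brass
22.3 [277.48 140.98] [273.5  140.   276.5  137.   281.38 141.88 278.38 144.88] [6.89 4.24]
20.5 [249.32 160.78] [245.27 160.47 247.27 157.33 253.25 161.14 251.26 164.28] [7.09 3.72]
18.5 [248.83 167.63] [245.44 167.28 248.13 164.38 252.27 168.2  249.58 171.11] [5.64 3.96]
7.3 [281.66 145.57] [279.38 145.37 281.5  143.25 283.75 145.5  281.63 147.62] [3.18 3.01]
top dark
37.3 [268.97 212.74] [266.12 217.07 267.37 207.67 271.9  208.28 270.65 217.68] [4.58 9.48]
scene dark
117.6 [375.46 240.15] [366.27 242.24 378.43 231.19 385.13 238.55 372.97 249.61] [ 9.96 16.43]
85.0 [358.5 228.5] [353.62 224.62 368.12 224.62 368.12 236.12 353.62 236.12] [11.5 14.5]
44.6 [377.38 249.48] [364.18 260.39 388.13 237.34 389.79 239.07 365.84 262.11] [ 2.39 33.24]
scene dark
136.6 [407.83 263.49] [398.01 263.95 412.2  254.49 417.97 263.14 403.78 272.61] [10.4  17.06]
85.1 [424.91 285.14] [416.38 276.88 429.3
[... 371 characters left out ...]
25.  ] [491.05 161.79  25.  ] 92.3204515712277 -3.115158464583656
tray [array([636.07, 289.43,  16.  ]), array([615.22, 101.11,  16.  ]), array([447.49, 117.61,  16.  ]), array([466.68, 308.21,  16.  ])] 189.47407042765377 170.42606595007106 [541.36 204.09  16.  ] [np.float64(-6.326766124246878), np.float64(-5.61819799688964), np.float64(83.6828446249222), np.float64(84.25285274494604)]
holder base [array([ 628.59, -126.22,   24.  ]), array([ 623.54, -256.55,   24.  ]), array([ 463.54, -251.15,   24.  ]), array([ 468.41, -121.79,   24.  ])] [ 546.02 -188.93   24.  ] [np.float64(-1.583904364076741), np.float64(-1.9342789896827821), np.float64(87.78099318262264), np.float64(87.84358489728528)]
```

```bash
cat > g.py <<'E'
from m import *
np.set_printoptions(precision=2,suppress=True)
t,s=C["top"],C["scene"]
a=lambda n,b,k,i=0:cents(n,b,k)[i][1]
lt,ls=a("top",(261,190,20,48),"dark"),a("scene",(354,225,40,45),"dark")
E
python3 - <<'E'
from g import *
p,e=tri(t,lt,s,ls);print("tab",p*1e3,e*1e3,onz(t,*lt,.042)*1e3,onz(s,*ls,.042)*1e3)
for z in(.065,.08,.095):print(z,[onz(t,*q,z)*1e3 for q in((394.6,230.31),(395.82,194.44))],[onz(s,*q,z)*1e3 for q in((277.48,140.98),(249.32,160.78))])
for q,r in(((394.6,230.31),(277.48,140.98)),((395.82,194.44),(249.32,160.78))):
    p,e=tri(t,q,s,r);print("clip",p*1e3,e*1e3)
u,v=225,130
f=cv2.resize(s["image"][v:v+60,u:u+80],(800,600),interpolation=cv2.INTER_CUBIC);cv2.imwrite("pics/hs.png",f)
u,v=360,183
f=cv2.resize(t["image"][v:v+60,u:u+80],(800,600),interpolation=cv2.INTER_CUBIC);cv2.imwrite("pics/ht.png",f)
E
```

```text
tab [538.97 160.95  40.31] 1.4729263016944916 [538.39 161.39  42.  ] [540.29 160.8   42.  ]
0.065 [array([ 493.42, -212.67,   65.  ]), array([ 600.66, -216.42,   65.  ])] [array([ 480.7 , -232.01,   65.  ]), array([ 583.61, -235.3 ,   65.  ])]
0.08 [array([ 491.98, -210.1 ,   80.  ]), array([ 597.98, -213.8 ,   80.  ])] [array([ 490.25, -220.47,   80.  ]), array([ 591.28, -223.7 ,   80.  ])]
0.095 [array([ 490.55, -207.52,   95.  ]), array([ 595.31, -211.18,   95.  ])] [array([ 499.81, -208.94,   95.  ]), array([ 598.96, -212.1 ,   95.  ])]
clip [ 493.43 -211.49   87.66] 6.823353366127028
clip [ 596.81 -212.82   92.29] 2.994021054095069
```

View pics/hs.png

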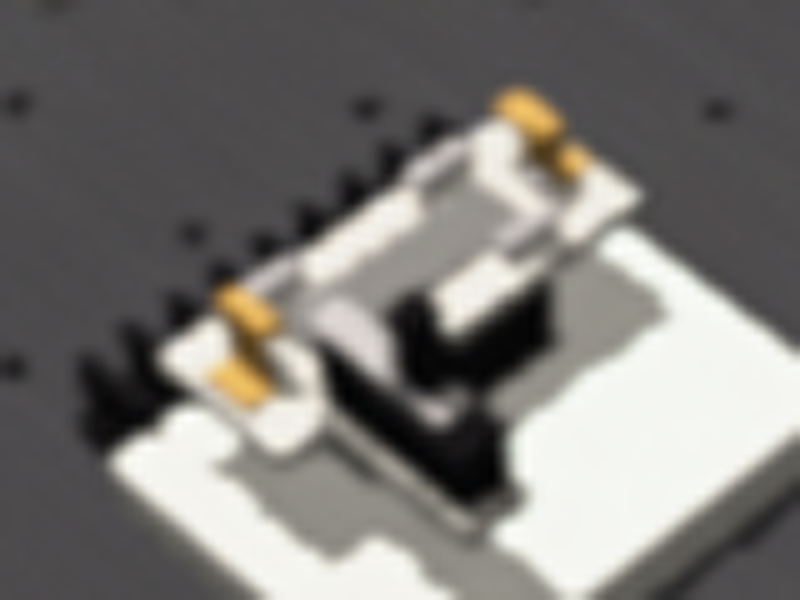

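View pics/ht.png

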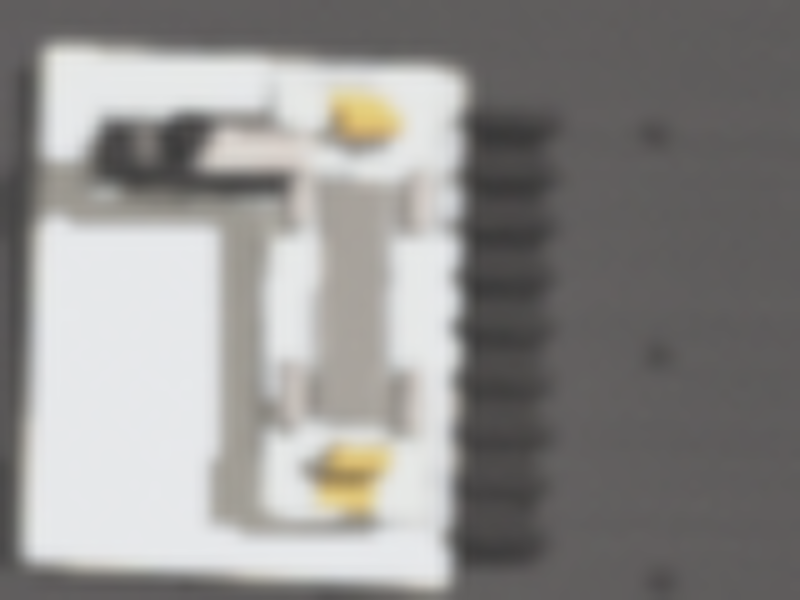

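The scene zoom shows the roll lips at about (530,115) and (248,308), and three guide bars at (440,160), (525,235) and (275,283). The keeper's black knob is on the near side, at (475,470). The top zoom shows the lips at (366,117) and (362,460), four bars around the pad, and the knob around (120,150).

```bash
python3 - <<'E'
from g import *
T=lambda x,y:(360+x/10-.45,183+y/10-.45)
S=lambda x,y:(225+x/10-.45,130+y/10-.45)
for n,q,r in(("roll+x",(366,117),(248,310)),("roll-x",(362,460),(530,116)),("bar-x-y",(407,400),(442,160)),("bar-x+y",(292,400),(527,233)),("bar+x-y",(417,203),(275,284)),("knob top",(118,150),(485,420))):
    p,e=tri(t,T(*q),s,S(*r));print(n,p*1e3,e*1e3)
b=[(300,203),(417,203),(292,400),(407,400)]
for z in(.06,.07,.08):
    P=[onz(t,*T(*q),z)*1e3 for q in b];print(z,np.mean(P,0),P[0]-P[2],P[0]-P[1])
    R=[onz(t,*T(*q),z+.014)*1e3 for q in((366,117),(362,460))];print(" rolls",R[0],R[1],np.mean(R,0),R[0]-R[1])
E
```

```text
roll+x [ 596.89 -213.23   93.09] 1.9324627285293547
roll-x [ 496.5  -212.1    89.62] 0.8172121453018383
bar-x-y [ 515.94 -227.79   76.57] 1.3835275341374367
bar-x+y [ 515.78 -195.18   70.71] 1.6561216929813953
bar+x-y [ 575.01 -231.71   71.76] 1.0988258098421613
knob top [ 583.78 -139.54   95.91] 0.7593854697990406
0.06 [ 546.48 -214.64   60.  ] [59.11 -2.32  0.  ] [-0.95 34.94  0.  ]
 rolls [ 599.65 -215.83   74.  ] [ 497.8 -214.5   74. ] [ 548.73 -215.16   74.  ] [101.85  -1.33   0.  ]
0.07 [ 545.12 -212.91   70.  ] [58.65 -2.3   0.  ] [-0.94 34.67  0.  ]
 rolls [ 597.86 -214.08   84.  ] [ 496.81 -212.75   84.  ] [ 547.33 -213.41   84.  ] [101.06  -1.32   0.  ]
0.08 [ 543.76 -211.18   80.  ] [58.2  -2.29  0.  ] [-0.93 34.4   0.  ]
 rolls [ 596.07 -212.32   94.  ] [ 495.81 -211.01   94.  ] [ 545.94 -211.66   94.  ] [100.27  -1.31   0.  ]
```

```bash
cat > inc.py <<'E'
import sys,numpy as np
from rig import robot
from scipy.spatial.transform import Rotation as Ro
# args: x y z(mm) ang(deg, of holder/lamp x axis)
def inc(x,y,z,a):
    s=robot.observe();R=s["orientation"];d=R.T@(np.array([x,y,z])-s["tcp_pos"]*1e3)
    G=(Ro.from_euler("z",a,degrees=True)*Ro.from_matrix(np.diag([-1.,1,-1]))).as_matrix()
    return np.round(np.r_[d,Ro.from_matrix(R.T@G).as_rotvec(degrees=True)],1)
if __name__=="__main__":
    v=list(map(float,sys.argv[1:]))
    for i in range(0,len(v),4):print(inc(*v[i:i+4]))
E
python3 inc.py 400 350 230 -4
python3 - <<'E'
from g import *
for n,b in(("top",(261,190,20,48)),("scene",(354,225,40,45))):
    B=cents(n,b,"dark")[0][2]
    P=[onz(C[n],*q,.05)*1e3 for q in B];print(n,[(np.linalg.norm(P[i]-P[i-1]),np.degrees(np.arctan2(*(P[i]-P[i-1])[[1,0]]))) for i in range(4)])
for k in(0,3):
  for z in(115,125):
    p=np.array([545.8,-212.6])+np.array([38,58-k])@np.array([[np.cos(.0314),-np.sin(.0314)],[np.sin(.0314),np.cos(.0314)]])
    print(p,(np.array(proj(t,[*p/1e3,z/1e3]))-[359.55,182.55])*10,(np.array(proj(s,[*p/1e3,z/1e3]))-[224.55,129.55])*10)
E
```

```text
[-233.6 -222.6  -16.1   -0.    -0.   -18.7]
top [(np.float64(13.711987505859982), np.float64(84.38145505504549)), (np.float64(28.52614818121742), np.float64(-4.445118440718496)), (np.float64(13.76014697452642), np.float64(-95.63399313180227)), (np.float64(28.52149320389383), np.float64(175.4583096469847))]
scene [(np.float64(24.351378031405442), np.float64(-102.14822511849319)), (np.float64(43.797588915638386), np.float64(176.6490732227562)), (np.float64(24.887603241510003), np.float64(76.5861306878439)), (np.float64(43.17550123978161), np.float64(-3.9346287035317884))]
[ 585.6  -155.82] [181.79 135.14] [426.42 341.44]
[ 585.6  -155.82] [186.5  129.26] [422.32 314.79]
[ 585.51 -158.82] [192.25 135.75] [418.49 335.24]
[ 585.51 -158.82] [197.05 129.87] [414.33 308.57]
```

>>> {"fn": "jog_arm", "kwargs": {"increments": [[-234, -223, -16, 0, 0, -18.7, 50], [-234, -223, -16, 0, 0, -18.7, 50], [-234, -223, -16, 0, 0, -18.7, 50], [-234, -223, -16, 0, 0, -18.7, 50], [-234, -223, -16, 0, 0, -18.7, 50], [-234, -223, -16, 0, 0, -18.7, 50], [-234, -223, -16, 0, 0, -18.7, 50], [-234, -223, -16, 0, 0, -18.7, 50]], "squeeze": 20}}

```text
clock: 1.17
tcp_pos: [0.4007, 0.347, 0.2302]
orientation: [[-0.997, 0.071, 0.0], [0.071, 0.997, 0.0], [-0.0, 0.0, -1.0]]
contact_force: [0.6, 0.1, 0.0]
width: 0.0503
```

```bash
python3 inc.py 539 161 110 -4.3
```

```text
[-151.  -175.8  120.3    0.     0.     0.2]
```

>>> {"fn": "jog_arm", "kwargs": {"increments": [[-151, -176, 120, 0, 0, 0, 50], [-151, -176, 120, 0, 0, 0, 50], [-151, -176, 120, 0, 0, 0, 50], [-151, -176, 120, 0, 0, 0, 50], [-151, -176, 120, 0, 0, 0, 50], [-151, -176, 120, 0, 0, 0, 50], [-151, -176, 120, 0, 0, 0, 50], [-151, -176, 120, 0, 0, 0, 50]]}}

```text
clock: 1.83
tcp_pos: [0.5389, 0.1613, 0.1085]
orientation: [[-0.997, 0.073, -0.002], [0.073, 0.997, -0.001], [0.002, -0.001, -1.0]]
contact_force: [-0.5, -0.3, 0.1]
width: 0.0497
```

```bash
python3 - <<'E'
from g import *
from inc import inc
a=cv2.resize(t["image"][176:236,230:310],(400,300),interpolation=cv2.INTER_CUBIC)
b=cv2.resize(s["image"][205:265,335:415],(400,300),interpolation=cv2.INTER_CUBIC)
cv2.imwrite("pics/pre.png",np.hstack([a,b]))
print(inc(539,161,28,-4.3))
E
```

```text
[-0.9 -2.5 82.1  0.  -0.   0.2]
```

View pics/pre.png

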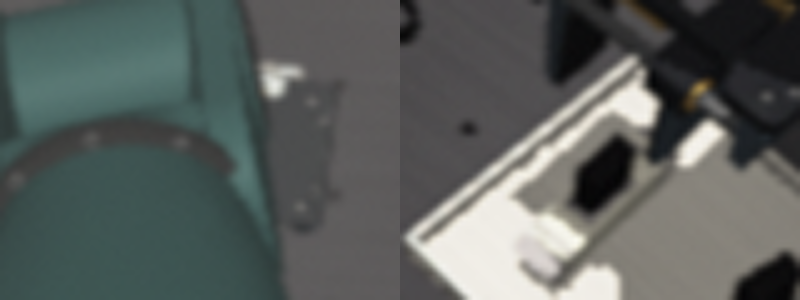

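The tab at (600,175) lies below the fingers, which are at (650,140) and (745,150) and still 50 mm higher. That fits, so I'm descending and gripping.

>>> {"fn": "jog_arm", "kwargs": {"increments": [[0, 0, 30, 0, 0, 0, 50], [0, 0, 60, 0, 0, 0, 50], [0, 0, 75, 0, 0, 0, 50], [0, 0, 82, 0, 0, 0, 50], [0, 0, 82, 0, 0, 0, 50], [0, 0, 82, 0, 0, 0, 50]]}}

```text
clock: 2.43
tcp_pos: [0.5386, 0.1643, 0.029]
orientation: [[-0.998, 0.069, 0.001], [0.069, 0.998, 0.0], [-0.001, 0.0, -1.0]]
contact_force: [0.6, -0.9, -0.1]
width: 0.05
```

>>> {"fn": "jog_arm", "kwargs": {"increments": [[0, 0, 0, 0, 0, 0, 5], [0, 0, 0, 0, 0, 0, 5], [0, 0, 0, 0, 0, 0, 5], [0, 0, 0, 0, 0, 0, 5], [0, 0, 0, 0, 0, 0, 5], [0, 0, 0, 0, 0, 0, 5], [0, 0, 0, 0, 0, 0, 5], [0, 0, 0, 0, 0, 0, 5]], "squeeze": 40}}

```text
clock: 3.1
tcp_pos: [0.5385, 0.1633, 0.0281]
orientation: [[-0.998, 0.07, 0.0], [0.07, 0.998, -0.0], [-0.0, -0.0, -1.0]]
contact_force: [-1.4, -1.2, 6.1]
width: 0.0139
```

```bash
python3 inc.py 539 161 200 -1.8
```

```text
[  -0.7   -2.3 -171.9   -0.     0.    -2.2]
```

>>> {"fn": "jog_arm", "kwargs": {"increments": [[0, 0, -20, 0, 0, 0, 5], [0, 0, -55, 0, 0, 0, 5], [0, 0, -95, 0, 0, 0, 5], [0, 0, -135, 0, 0, 0, 5], [0, 0, -172, 0, 0, -2.2, 5], [0, 0, -172, 0, 0, -2.2, 5], [0, 0, -172, 0, 0, -2.2, 5]]}}

```text
clock: 3.68
tcp_pos: [0.5394, 0.1636, 0.2017]
orientation: [[-0.999, 0.032, 0.004], [0.032, 0.999, 0.001], [-0.004, 0.001, -1.0]]
contact_force: [-0.6, 0.7, -2.2]
width: 0.014
```

```bash
python3 inc.py 545.8 -212.6 200 -1.8;python3 - <<'E'
from g import *
print(robot.observe()["contact_force"],robot.observe()["width"])
b=cv2.resize(s["image"][150:270,310:470],(800,600),interpolation=cv2.INTER_CUBIC)
cv2.imwrite("pics/lift.png",b)
E
```

```text
[-1.850e+01 -3.758e+02  1.400e+00  1.000e-01  2.000e-01 -0.000e+00]
[-1.14 -0.37 -2.16] 0.013385998657295709
```

View pics/lift.png

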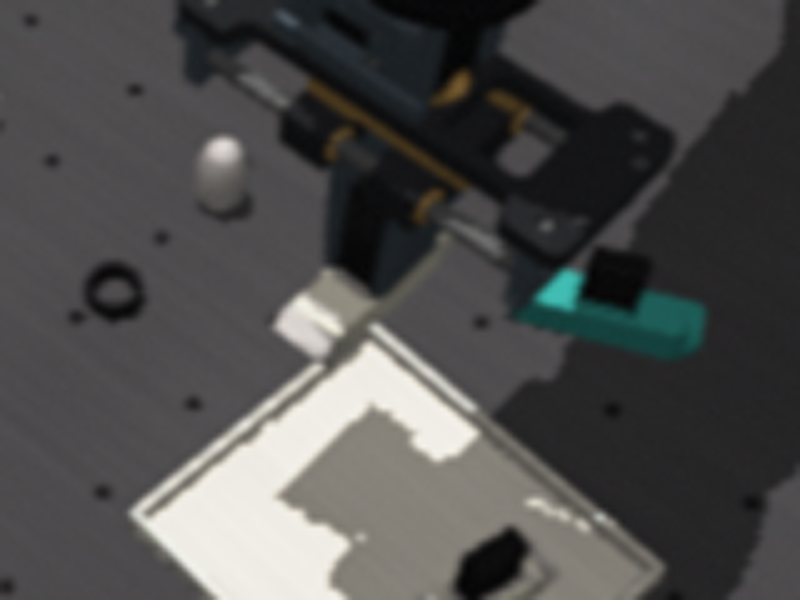

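>>> {"fn": "jog_arm", "kwargs": {"increments": [[-18, -375, 0, 0, 0, 0, 5], [-18, -375, 0, 0, 0, 0, 5], [-18, -375, 0, 0, 0, 0, 5], [-18, -375, 0, 0, 0, 0, 5], [-18, -375, 0, 0, 0, 0, 5], [-18, -375, 0, 0, 0, 0, 5], [-18, -375, 0, 0, 0, 0, 5], [-18, -375, 0, 0, 0, 0, 5]]}}

```text
clock: 4.45
tcp_pos: [0.5423, -0.1717, 0.1977]
orientation: [[-0.999, 0.032, -0.003], [0.032, 0.999, 0.001], [0.003, 0.001, -1.0]]
contact_force: [0.7, 0.3, -1.9]
width: 0.0139
```

```bash
python3 inc.py 545.8 -212.6 145 -1.8;python3 - <<'E'
from h import *
c=cam("scene")
print(onz(c,371.3,213.2,.1905)*1e3)
E
```

```text
[ -5.  -40.8  52.7   0.1  -0.2  -0.1]
[576.25201093 157.14134338 190.5       ]
```

>>> {"fn": "jog_arm", "kwargs": {"increments": [[-5, -41, 20, 0, 0, 0, 5], [-5, -41, 35, 0, 0, 0, 5], [-5, -41, 35, 0, 0, 0, 5], [-5, -41, 35, 0, 0, 0, 5], [-5, -41, 35, 0, 0, 0, 5]]}}

```text
clock: 4.92
tcp_pos: [0.5471, -0.2102, 0.1645]
orientation: [[-0.999, 0.032, -0.001], [0.032, 0.999, 0.001], [0.001, 0.001, -1.0]]
contact_force: [0.8, 1.4, -1.5]
width: 0.0138
```

```bash
python3 - <<'E'
from g import *
from inc import inc
st=robot.observe();print(st["tcp_pos"],inc(545.8,-212.6,145,-1.8))
u,v=225,100
b=cv2.resize(s["image"][v:v+75,u:u+100],(800,600),interpolation=cv2.INTER_CUBIC)
p=st["tcp_pos"]
for dx,dy,dz,col in((50,12,-9.5,(0,0,255)),(50,-12,-9.5,(0,0,255)),(-50,12,-9.5,(0,0,255)),(41,12,-24,(0,255,0)),(41,-12,-24,(0,255,0)),(46,12,-3,(255,0,0)),(46,-12,-3,(255,0,0)),(-46,12,-3,(255,0,0))):
    q=proj(s,p+st["orientation"]@np.array([-dx,dy,-dz])/1e3)
    cv2.circle(b,(int((q[0]-u+.5)*8),int((q[1]-v+.5)*8)),3,col,1)
cv2.imwrite("pics/over.png",b)
E
```

```text
Traceback (most recent call last):
  File "g.py", line 5, in <module>
    lt,ls=a("top",(261,190,20,48),"dark"),a("scene",(354,225,40,45),"dark")
          ~^^^^^^^^^^^^^^^^^^^^^^^^^^^^^^
  File "g.py", line 4, in <lambda>
    a=lambda n,b,k,i=0:cents(n,b,k)[i][1]
                       ~~~~~~~~~~~~^^^
IndexError: list index out of range
```

```bash
sed -i '/^lt,ls/d' g.py; cat > ov.py <<'E'
from g import *
from inc import inc
st=robot.observe();print(st["tcp_pos"],inc(545.8,-212.6,145,-1.8))
u,v=225,100
b=cv2.resize(s["image"][v:v+75,u:u+100],(800,600),interpolation=cv2.INTER_CUBIC)
p=st["tcp_pos"]
for dx,dy,dz,col in((50,12,-9.5,(0,0,255)),(50,-12,-9.5,(0,0,255)),(-50,12,-9.5,(0,0,255)),(41,12,-24,(0,255,0)),(41,-12,-24,(0,255,0)),(46,12,-3,(255,0,0)),(46,-12,-3,(255,0,0)),(-46,12,-3,(255,0,0))):
    q=proj(s,p+st["orientation"]@np.array([-dx,dy,-dz])/1e3)
    cv2.circle(b,(int((q[0]-u+.5)*8),int((q[1]-v+.5)*8)),3,col,1)
cv2.imwrite("pics/over.png",b)
E
python3 ov.py
```

```text
[ 0.55 -0.21  0.17] [ 2.  -2.2 20.7 -0.   0.1  0. ]
```

View pics/over.png

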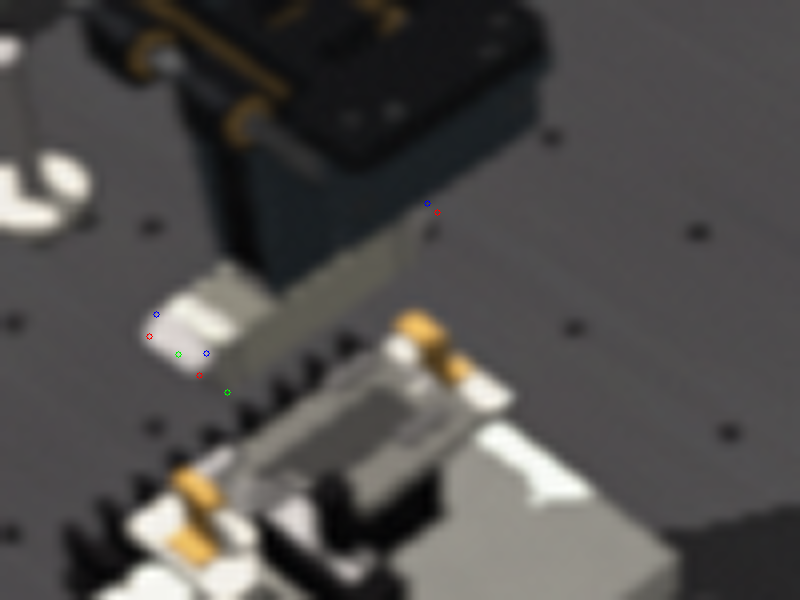

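The lamp hangs level. Its near end is at (145–205, 325–372) and its far end at (432,213), matching the projected outline to about 1–2 mm. The clips are below it at (420,330) and (195,490). Next I centre it and descend to just above the lips, then check the force and readings.

>>> {"fn": "jog_arm", "kwargs": {"increments": [[1.5, -1.5, 12, 0, 0, 0, 5], [1.5, -1.5, 25, 0, 0, 0, 5], [1.5, -1.5, 40, 0, 0, 0, 5], [1.5, -1.5, 45, 0, 0, 0, 5], [1.5, -1.5, 45, 0, 0, 0, 5], [1.5, -1.5, 45, 0, 0, 0, 5], [1.5, -1.5, 45, 0, 0, 0, 5]]}}

```text
clock: 5.7
tcp_pos: [0.5462, -0.2127, 0.1203]
orientation: [[-0.999, 0.032, 0.0], [0.032, 0.999, -0.0], [-0.0, -0.0, -1.0]]
contact_force: [0.4, -0.1, -2.0]
width: 0.0136
```

```bash
python3 - <<'E'
from h import *
np.set_printoptions(precision=4,suppress=True)
for i in range(4):
    o=robot.observe();print(o["tcp_pos"]*1e3,o["contact_force"]);c=cam("scene")
im=c["image"];u,v=225,110
cv2.imwrite("pics/near.png",cv2.resize(im[v:v+60,u:u+80],(800,600),interpolation=cv2.INTER_CUBIC))
E
```

```text
[ 546.1709 -212.7004  120.2921] [ 0.3597 -0.0684 -2.0354]
[ 546.2388 -212.6928  120.469 ] [-0.2779  0.1116 -1.1273]
[ 546.2598 -212.7026  120.5566] [ 0.4199  0.7302 -1.1753]
[ 546.2277 -212.7275  120.5456] [-0.38    0.3851 -0.3469]
```

View pics/near.png

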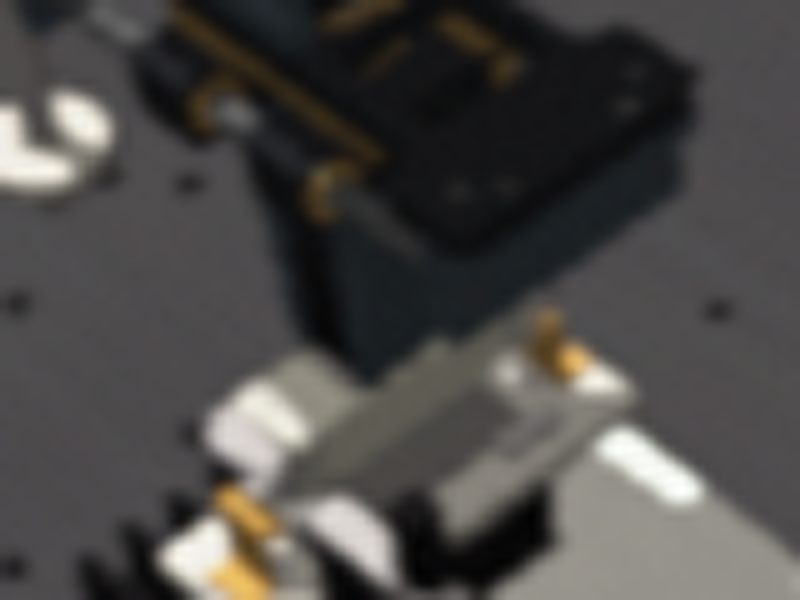

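```bash
python3 - <<'E'
from h import *
c=cam("scene")
for z in(.111,.113):print(onz(c,248.55,155.55,z)*1e3)
for z in(.084,.088,.091):print(onz(c,249.35,160.55,z)*1e3, onz(c,277.55,141.35,z)*1e3)
E
```

```text
[ 596.36696889 -214.64975042  111.        ]
[ 597.41812547 -213.06462467  113.        ]
[ 592.73106681 -221.15409777   84.        ] [ 493.6603799  -216.24588317   84.        ]
[ 594.78074414 -218.05812618   88.        ] [ 496.20411797 -213.17438861   88.        ]
[ 596.31800213 -215.73614749   91.        ] [ 498.11192152 -210.8707677    91.        ]
```

>>> {"fn": "jog_arm", "kwargs": {"increments": [[0, 0, 3, 0, 0, 0, 5], [0, 0, 6, 0, 0, 0, 5], [0, 0, 9, 0, 0, 0, 5], [0, 0, 11, 0, 0, 0, 5], [0, 0, 11, 0, 0, 0, 5]]}}

```text
clock: 6.37
tcp_pos: [0.5455, -0.2124, 0.1083]
orientation: [[-0.999, 0.032, -0.001], [0.032, 0.999, 0.0], [0.001, 0.0, -1.0]]
contact_force: [0.3, 0.3, -1.7]
width: 0.0138
```

>>> {"fn": "jog_arm", "kwargs": {"increments": [[0, 0, 1, 0, 0, 0, 5], [0, 0, 2, 0, 0, 0, 5], [0, 0, 3, 0, 0, 0, 5], [0, 0, 3, 0, 0, 0, 5]]}}

```text
clock: 6.7
tcp_pos: [0.546, -0.2126, 0.106]
orientation: [[-0.999, 0.032, 0.0], [0.032, 0.999, -0.0], [-0.0, -0.0, -1.0]]
contact_force: [-1.1, -0.7, 1.1]
width: 0.0135
```

>>> {"fn": "jog_arm", "kwargs": {"increments": [[0, 0, 0.7, 0, 0, 0, 5], [0, 0, 1.3, 0, 0, 0, 5], [0, 0, 2, 0, 0, 0, 5], [0, 0, 2, 0, 0, 0, 5]]}}

```text
clock: 7.03
tcp_pos: [0.5465, -0.2128, 0.1045]
orientation: [[-0.999, 0.032, 0.001], [0.032, 0.999, -0.001], [-0.001, -0.0, -1.0]]
contact_force: [-1.1, 0.1, 6.9]
width: 0.0134
```

>>> {"fn": "jog_arm", "kwargs": {"increments": [[0, 0, 0.7, 0, 0, 0, 5], [0, 0, 1.3, 0, 0, 0, 5], [0, 0, 2, 0, 0, 0, 5], [0, 0, 2, 0, 0, 0, 5]]}}

```text
clock: 7.37
tcp_pos: [0.5467, -0.2129, 0.1028]
orientation: [[-0.999, 0.032, 0.002], [0.032, 0.999, -0.001], [-0.002, -0.001, -1.0]]
contact_force: [-1.1, -0.2, 8.9]
width: 0.014
```

>>> {"fn": "jog_arm", "kwargs": {"increments": [[0, 0, 0.7, 0, 0, 0, 5], [0, 0, 1.3, 0, 0, 0, 5], [0, 0, 2, 0, 0, 0, 5], [0, 0, 2, 0, 0, 0, 5]]}}

```text
clock: 7.7
tcp_pos: [0.547, -0.213, 0.101]
orientation: [[-0.999, 0.032, 0.002], [0.032, 0.999, -0.001], [-0.002, -0.001, -1.0]]
contact_force: [-1.8, 0.6, 10.8]
width: 0.0138
```

>>> {"fn": "jog_arm", "kwargs": {"increments": [[0, 0, 0.7, 0, 0, 0, 5], [0, 0, 1.3, 0, 0, 0, 5], [0, 0, 2, 0, 0, 0, 5], [0, 0, 2, 0, 0, 0, 5]]}}

```text
clock: 8.03
tcp_pos: [0.5464, -0.2129, 0.0985]
orientation: [[-0.999, 0.032, 0.001], [0.032, 0.999, -0.001], [-0.001, -0.001, -1.0]]
contact_force: [-1.5, -1.9, 4.6]
width: 0.0142
```

>>> {"fn": "jog_arm", "kwargs": {"increments": [[0, 0, 0.7, 0, 0, 0, 5], [0, 0, 1.3, 0, 0, 0, 5], [0, 0, 2, 0, 0, 0, 5], [0, 0, 2, 0, 0, 0, 5]]}}

```text
clock: 8.37
tcp_pos: [0.5455, -0.2124, 0.0955]
orientation: [[-0.999, 0.032, -0.001], [0.032, 0.999, 0.0], [0.001, 0.0, -1.0]]
contact_force: [-0.2, -0.6, -2.7]
width: 0.014
```

>>> {"fn": "jog_arm", "kwargs": {"increments": [[0, 0, 0.5, 0, 0, 0, 5], [0, 0, 1, 0, 0, 0, 5], [0, 0, 1, 0, 0, 0, 5], [0, 0, 1, 0, 0, 0, 5]]}}

```text
clock: 8.7
tcp_pos: [0.5456, -0.2124, 0.0946]
orientation: [[-0.999, 0.032, -0.001], [0.032, 0.999, 0.0], [0.001, 0.0, -1.0]]
contact_force: [-0.3, 0.2, -4.5]
width: 0.0139
```

Snapped: the force peaked at about 11 N, then turned to a downward pull. I'm continuing to the pad in small steps.

>>> {"fn": "jog_arm", "kwargs": {"increments": [[0, 0, 0.5, 0, 0, 0, 5], [0, 0, 1, 0, 0, 0, 5], [0, 0, 1, 0, 0, 0, 5], [0, 0, 1, 0, 0, 0, 5]]}}

```text
clock: 9.03
tcp_pos: [0.5458, -0.2125, 0.0939]
orientation: [[-0.999, 0.032, -0.0], [0.032, 0.999, 0.0], [0.0, 0.0, -1.0]]
contact_force: [0.2, 0.1, -2.5]
width: 0.0138
```

>>> {"fn": "jog_arm", "kwargs": {"increments": [[0, 0, 0.5, 0, 0, 0, 5], [0, 0, 1, 0, 0, 0, 5], [0, 0, 1, 0, 0, 0, 5], [0, 0, 1, 0, 0, 0, 5]]}}

```text
clock: 9.37
tcp_pos: [0.5459, -0.2126, 0.0929]
orientation: [[-0.999, 0.032, -0.0], [0.032, 0.999, -0.0], [0.0, -0.0, -1.0]]
contact_force: [-0.4, -1.3, -2.8]
width: 0.0138
```

>>> {"fn": "jog_arm", "kwargs": {"increments": [[0, 0, 0.5, 0, 0, 0, 5], [0, 0, 1, 0, 0, 0, 5], [0, 0, 1, 0, 0, 0, 5], [0, 0, 1, 0, 0, 0, 5]]}}

```text
clock: 9.7
tcp_pos: [0.5459, -0.2126, 0.0921]
orientation: [[-0.999, 0.032, 0.0], [0.032, 0.999, -0.0], [-0.0, -0.0, -1.0]]
contact_force: [-2.6, 0.7, 4.0]
width: 0.0139
```

>>> {"fn": "jog_arm", "kwargs": {"increments": [[0, 0, 0.5, 0, 0, 0, 5], [0, 0, 1, 0, 0, 0, 5], [0, 0, 1, 0, 0, 0, 5], [0, 0, 1, 0, 0, 0, 5]]}}

```text
clock: 10.03
tcp_pos: [0.546, -0.2126, 0.0914]
orientation: [[-0.999, 0.032, 0.0], [0.032, 0.999, -0.0], [-0.0, -0.0, -1.0]]
contact_force: [-3.9, 1.2, 9.0]
width: 0.0138
```

>>> {"fn": "jog_arm", "kwargs": {"increments": [[0, 0, 0.4, 0, 0, 0, 5], [0, 0, 0.7, 0, 0, 0, 5], [0, 0, 0.7, 0, 0, 0, 5]]}}

```text
clock: 10.28
tcp_pos: [0.546, -0.2126, 0.0911]
orientation: [[-0.999, 0.032, -0.0], [0.032, 0.999, -0.0], [0.0, -0.0, -1.0]]
contact_force: [-6.7, 1.7, 16.0]
width: 0.0139
```

>>> {"fn": "jog_arm", "kwargs": {"increments": [[0, 0, 0, 0, 0, 0, 30], [0, 0, 0, 0, 0, 0, 30], [0, 0, 0, 0, 0, 0, 30], [0, 0, 0, 0, 0, 0, 30], [0, 0, 0, 0, 0, 0, 30]]}}

```text
clock: 10.7
tcp_pos: [0.5459, -0.2125, 0.0901]
orientation: [[-0.999, 0.032, -0.0], [0.032, 0.999, 0.0], [0.0, 0.0, -1.0]]
contact_force: [1.1, -0.2, -0.3]
width: 0.0303
```

>>> {"fn": "jog_arm", "kwargs": {"increments": [[0, 0, -5, 0, 0, 0, 30], [0, 0, -25, 0, 0, 0, 30], [0, 0, -60, 0, 0, 0, 30], [0, 0, -100, 0, 0, 0, 30], [0, 0, -100, 0, 0, 0, 0], [0, 0, -100, 0, 0, 0, 0], [0, 0, -100, 0, 0, 0, 0]]}}

```text
clock: 11.28
tcp_pos: [0.5457, -0.2125, 0.1903]
orientation: [[-0.999, 0.032, 0.0], [0.032, 0.999, -0.0], [-0.0, -0.0, -1.0]]
contact_force: [-1.0, 0.1, -0.3]
width: 0.013
```

```bash
python3 - <<'E'
from g import *
u,v=225,110
a=cv2.resize(s["image"][v:v+75,u:u+100],(800,600),interpolation=cv2.INTER_CUBIC)
cv2.imwrite("pics/seat.png",a)
E
```

```text
(no output)
```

View pics/seat.png

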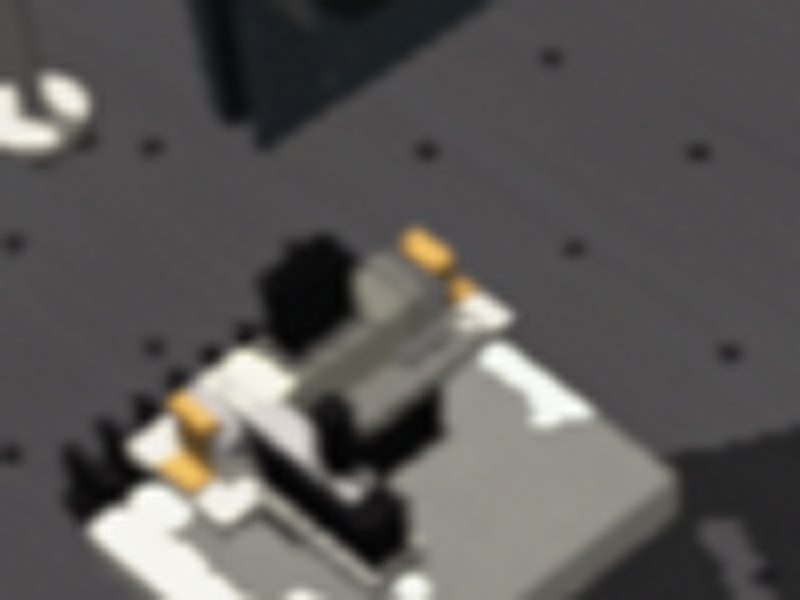

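The cartridge sits level between both brass clips, at (430,250) and (195,430), and the tab is free at (315,290). The keeper knob is at (335,420). Next I push it with closed fingers from its +y side.

>>> {"fn": "jog_arm", "kwargs": {"increments": [[-38, 95, 0, 0, 0, 0, 0], [-38, 95, 0, 0, 0, 0, 0], [-38, 95, 0, 0, 0, 0, 0], [-38, 95, 30, 0, 0, 0, 0], [-38, 95, 60, 0, 0, 0, 0], [-38, 95, 80, 0, 0, 0, 0], [-38, 95, 80, 0, 0, 0, 0], [-38, 95, 80, 0, 0, 0, 0]]}}

```text
clock: 12.05
tcp_pos: [0.5859, -0.1186, 0.1089]
orientation: [[-0.999, 0.032, -0.003], [0.032, 0.999, 0.001], [0.003, 0.001, -1.0]]
contact_force: [-0.5, 0.4, 1.4]
width: 0.0006
```

>>> {"fn": "jog_arm", "kwargs": {"increments": [[0, -4, 0, 0, 0, 0, 0], [0, -8, 0, 0, 0, 0, 0], [0, -12, 0, 0, 0, 0, 0], [0, -15, 0, 0, 0, 0, 0], [0, -15, 0, 0, 0, 0, 0]]}}

```text
clock: 12.47
tcp_pos: [0.5867, -0.1347, 0.1109]
orientation: [[-0.999, 0.033, 0.001], [0.033, 0.999, -0.0], [-0.001, -0.0, -1.0]]
contact_force: [0.3, -0.1, 0.8]
width: 0.0004
```

>>> {"fn": "jog_arm", "kwargs": {"increments": [[0, -2, 0, 0, 0, 0, 0], [0, -4, 0, 0, 0, 0, 0], [0, -6, 0, 0, 0, 0, 0], [0, -8, 0, 0, 0, 0, 0], [0, -8, 0, 0, 0, 0, 0]]}}

```text
clock: 12.88
tcp_pos: [0.5861, -0.142, 0.1102]
orientation: [[-0.999, 0.032, -0.0], [0.032, 0.999, 0.0], [0.0, 0.0, -1.0]]
contact_force: [-0.2, -0.3, -0.3]
width: 0.0003
```

>>> {"fn": "jog_arm", "kwargs": {"increments": [[0, -2, 0, 0, 0, 0, 0], [0, -4, 0, 0, 0, 0, 0], [0, -6, 0, 0, 0, 0, 0], [0, -8, 0, 0, 0, 0, 0], [0, -8, 0, 0, 0, 0, 0]]}}

```text
clock: 13.3
tcp_pos: [0.5859, -0.1501, 0.1102]
orientation: [[-0.999, 0.032, -0.0], [0.032, 0.999, -0.0], [0.0, -0.0, -1.0]]
contact_force: [0.3, 1.5, -0.5]
width: 0.0007
```

>>> {"fn": "jog_arm", "kwargs": {"increments": [[0, -2, 0, 0, 0, 0, 0], [0, -4, 0, 0, 0, 0, 0], [0, -6, 0, 0, 0, 0, 0], [0, -8, 0, 0, 0, 0, 0], [0, -8, 0, 0, 0, 0, 0]]}}

```text
clock: 13.72
tcp_pos: [0.5856, -0.1582, 0.1102]
orientation: [[-0.999, 0.032, -0.0], [0.032, 0.999, -0.0], [0.0, -0.0, -1.0]]
contact_force: [0.3, 0.9, -0.5]
width: 0.0003
```

>>> {"fn": "jog_arm", "kwargs": {"increments": [[0, -1, 0, 0, 0, 0, 0], [0, -2, 0, 0, 0, 0, 0], [0, -3, 0, 0, 0, 0, 0], [0, -4, 0, 0, 0, 0, 0], [0, -4, 0, 0, 0, 0, 0]]}}

```text
clock: 14.13
tcp_pos: [0.5855, -0.1619, 0.1102]
orientation: [[-0.999, 0.032, -0.0], [0.032, 0.999, -0.0], [0.0, -0.0, -1.0]]
contact_force: [-0.5, 0.8, -0.4]
width: 0.0003
```

>>> {"fn": "jog_arm", "kwargs": {"increments": [[0, -1, 0, 0, 0, 0, 0], [0, -2, 0, 0, 0, 0, 0], [0, -3, 0, 0, 0, 0, 0], [0, -3, 0, 0, 0, 0, 0]]}}

```text
clock: 14.47
tcp_pos: [0.5854, -0.1646, 0.1102]
orientation: [[-0.999, 0.032, -0.0], [0.032, 0.999, 0.001], [0.0, 0.001, -1.0]]
contact_force: [0.5, 4.9, 0.4]
width: 0.0002
```

>>> {"fn": "jog_arm", "kwargs": {"increments": [[0, -0.7, 0, 0, 0, 0, 0], [0, -1.5, 0, 0, 0, 0, 0], [0, -1.5, 0, 0, 0, 0, 0]]}}

```text
clock: 14.72
tcp_pos: [0.5854, -0.1649, 0.1102]
orientation: [[-0.999, 0.033, -0.0], [0.033, 0.999, 0.002], [0.0, 0.002, -1.0]]
contact_force: [2.1, 16.5, 3.4]
width: 0.0002
```

```bash
python3 - <<'E'
from g import *
print(robot.observe()["contact_force"],robot.observe()["tcp_pos"])
u,v=225,110
a=cv2.resize(s["image"][v:v+75,u:u+100],(800,600),interpolation=cv2.INTER_CUBIC)
cv2.imwrite("pics/push.png",a)
E
```

```text
[ 1.22 16.    1.82] [ 0.59 -0.16  0.11]
```

The knob has hit a hard stop (16 N, no more motion). I'm backing off and looking.

>>> {"fn": "jog_arm", "kwargs": {"increments": [[0, 5, 0, 0, 0, 0, 0], [0, 20, 0, 0, 0, 0, 0], [0, 20, -35, 0, 0, 0, 0], [0, 20, -75, 0, 0, 0, 0], [0, 60, -110, 0, 0, 0, 0], [0, 100, -110, 0, 0, 0, 0], [0, 100, -110, 0, 0, 0, 0], [0, 100, -110, 0, 0, 0, 0]]}}

```text
clock: 15.48
tcp_pos: [0.5888, -0.0639, 0.2211]
orientation: [[-1.0, 0.029, 0.001], [0.029, 1.0, -0.0], [-0.001, -0.0, -1.0]]
contact_force: [0.2, 0.0, -0.0]
width: 0.0006
```

>>> {"fn": "jog_arm", "kwargs": {"increments": [[0, 40, 0, 0, 0, 0, 0], [0, 80, 0, 0, 0, 0, 0], [0, 120, 0, 0, 0, 0, 0], [0, 160, 0, 0, 0, 0, 0], [0, 180, 0, 0, 0, 0, 0], [0, 180, 0, 0, 0, 0, 0]]}}

```text
clock: 15.98
tcp_pos: [0.5941, 0.1163, 0.2194]
orientation: [[-1.0, 0.029, -0.001], [0.029, 1.0, -0.0], [0.001, -0.0, -1.0]]
contact_force: [-0.3, -0.8, -0.5]
width: 0.0002
```

```bash
python3 - <<'E'
from g import *
print(robot.observe()["tcp_pos"])
f=lambda im,u,v:cv2.resize(im[v:v+60,u:u+50],(400,480),interpolation=cv2.INTER_CUBIC)
cv2.imwrite("pics/end.png",np.hstack([f(s["image"],230,125),f(t["image"],362,183)]))
# predicted knob top centres, floor 67
for k in(0,24):
    p=np.array([545.9+38+(58-k)*.0314,-212.6-1.2+58-k,125.5])/1e3
    print(k,(np.array(proj(s,p))-[229.5,124.5])*8,(np.array(proj(t,p))-[361.5,182.5])*8+[400,0])
E
```

```text
[0.59 0.11 0.22]
0 [297.86 291.4 ] [533.73 103.24]
24 [247.14 251.94] [601.27 107.15]
```

View pics/end.png

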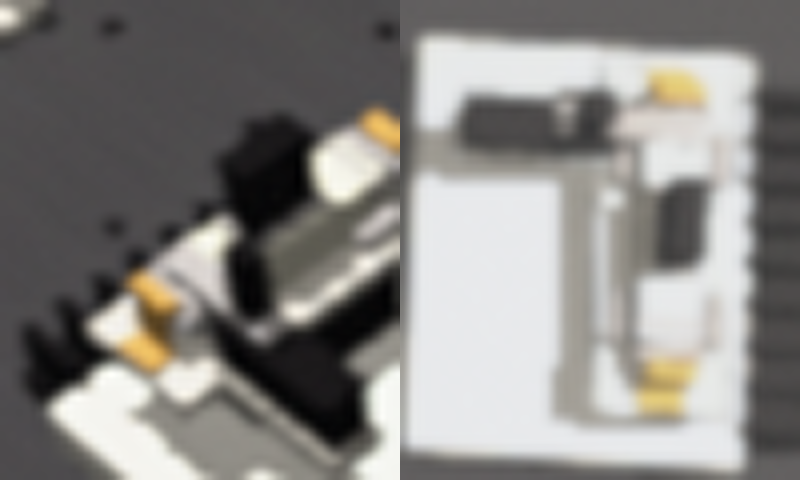

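The knob is at (247,255) in the scene half and (600,110) in the top half. The fully-in prediction was (247,252) and (601,107). The tongue lies over the cartridge, both lips are over its ends, and the arm is clear.

```bash
python3 -c "
from rig import order;print(order.sign_off())"
```

```text
the job is handed in; nothing more can be done
None
```

The long cartridge is snapped into the holder and released, the keeper knob is pushed fully in over it, and the job is handed in. The sign-off gives no verdict. The arm's clock read about 16 s of the 54 s allowed.

- **Insertion:** I gripped the cartridge by its tab and pressed it down in 1–2 mm steps. Wrist force rose to about 11 N, reversed as the lips snapped over, then reached 16 N on the sprung pad, where I let go. The 45 N limit was never approached.
- **Keeper:** I pushed the knob with closed fingers until it stopped hard at about 16 N.
- **Last pictures:** The knob was within about 1 px of its predicted fully-in position in both views. The tongue lay over the cartridge, which sat level between both clips, and the arm was clear.
- **Disagreements:** One quick camera estimate of the lamp's end while it was lifted was about 13 mm off. I put that down to a misread edge, because two later close checks agreed to 1–2 mm. At the first grasp the arm's position was about 2 mm off the camera's estimate in y.
- **Not checked:** I did not measure the short cartridge or the bystanders afterwards. The arm's path stayed clear of them, and I felt no unexpected contact.

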